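# Seat the tumbler in the armrest tray's tapered cup holder

## Robot

A 6-joint arm with a two-finger parallel gripper is mounted at the origin on the work surface. World frame = base frame: x ahead of the robot, y to its left, z up, the work surface at z = 0. Lengths are in m, angles in rad, forces in N, time in s.
With the tool pointing down it reaches from about 0.4 to 0.825 m from the base axis. Payload 7 kg.
Tool frame: the origin (TCP) lies between the finger pads; the fingertips stand 11 mm ahead of it and the grasp point (between the pads) lies 8 mm behind it (arm.tips_ahead is the distance from the TCP to the fingertips, in m); z points along the fingers, x is the direction in which the jaws open and shut, and the axes are right-handed (so a half turn about z gives the same grasp; the last joint's range is limited). The gripper opens to 88 mm and grips with 3 to 60 N. Pads are 19 mm wide; open, the fingers measure 130 mm over their backs; the gripper's body (78 mm by 193 mm) begins 47 mm behind the grasp point.
Start: joints at [1.603, 0.359, 0.012, 0, -1.224, -0.288], TCP at [0.171, 0.653, 0.238] pointing down, gripper open.
Joint ranges: [-3.07, 3.07], [-1.43, 2.12], [-1.02, 1.25], [-3.03, 1.67], [-3.05, -0], [-3.03, 3.03]. Speed limits (rad/s): [2.39, 2.39, 3.01, 3.14, 3.14, 3.14].

## Interface

Orientations are given as [roll, pitch, yaw] about the fixed x, y, z axes, in that order (R = Rz(yaw) Ry(pitch) Rx(roll)).
In Python, from station import arm, optics, finder gives the robot as it stands. The module is installed in compiled form; this text tells all that it offers.
- The arm moves only by the tool apply_moves, never from a script. Its argument "increments" is one flat list of numbers, 6 for each row, row after row: the shift along the world's x, y, z in m, then the turn, a rotation vector about the world's x, y, z in rad. In form: [tx, ty, tz, rx, ry, rz, tx, ty, tz, rx, ry, rz, ...]. A call has 1 to 20 rows; each row shifts and turns the pose as measured when the row begins; what a row does not reach is not made up. A row lasts 1/12 s, in which the tool goes at most 41.7 mm and 7.16 degrees, less where a joint would pass 70% of its speed; a pose out of reach is approached as far as the arm can. A call with a gripper value outside its range is refused whole. "hand" is the closure, from 0 (fully open) to 1 (shut), set as the call begins (left out, the last holds). The fingers move at their own pace and stop on an object; "force" is the grip in N (left out, the last holds). Time passes only in rows, so rows that do not move let the fingers close. It gives the time, the measured TCP pose, the force and the opening at its end, in the units of the state.
- arm.get_state(): the state, without advancing time (a new reading comes with each control period).
- optics.grab_frame(name): name is "scene" or "side" or "wrist"; returns the picture (384x512x3 uint8, red, green, blue); there is no depth.
- optics.camera_model(name): a dict with "fx", "fy", "cx", "cy" (pixels), "dist_coeffs" ([k1, k2, p1, p2, k3] as OpenCV has them; the pictures are not rectified), "world_to_cam" (4x4, takes a point from world to camera coordinates); the wrist camera has in their place "T_tool_cam" (4x4, takes a point from camera to tool coordinates, whose origin is the TCP and whose axes are the tool frame's). Camera axes: x right, y up, looking along -z (the intrinsics and any distortion apply to the point x, -y, -z); pixel columns grow to the right and rows downward; lengths in m; the calibration is good to about 2 mm. A picture is of the moment at which its call begins: read the wrist's pose just before it. camera_model takes no time and is no camera call.
- arm.job_done(): hands the job in, once; it reports no verdict.
Trained networks look in the newest picture that a camera, given by its name, has taken for a name from the list of things; names that differ only in an ending like _2 or _b are one class to them, and where a whole thing is asked for, a point or a joint stands for the part that bears it (a point fixed in the world has none). Each returns a list of dicts, best first, with "conf" (0 to 1); they miss things now and then, are a little off and sometimes report something else, mostly with a low value. They report only what shows in the picture. A call takes as long as a camera call. They do not tell look-alikes from the thing itself.
- finder.find_in(camera, name): "box" ([left, top, right, bottom] in pixels, round what is visible of it).
- finder.landmark_of(camera, name): "point" ([column, row] in pixels: a listed point, or the origin of a listed thing).
The state is a dict: "t": time; "q": joint angles; "qd": joint speeds; "joint_efforts": joint torques, N m; "eef_pos": TCP position; "ee_rot": TCP orientation; "force": force on the tool from outside, world axes, zero at the start; "moment": the same for the moment, N m; "width": finger opening in m.
Only numpy, scipy, OpenCV 4.12 (cv2) and the standard library are available. Lean on these libraries where they do the work, as an engineer would, in place of code of your own. Each camera call takes 0.05 s, during which the arm holds its last target. There are 200 camera calls.

## Task

Put the empty glass tumbler into the tapered cup holder on the sofa-arm tray: lift it over, let its tapered foot centre itself in the holder's sprung cone, and press it straight down with a steady push of about 1.2 kg (12 N) for half a second so that it beds in, never much harder because the glass may crack. Then let go, leaving it standing upright in the holder, and do not disturb the remote, the dish or the keys.

Things in the scene. Friction and masses are not known exactly. Their poses are not given: they have to be found in the camera images.
- tumbler: Empty clear glass tumbler, 95 mm high, 0.16 to 0.25 kg, upright on the tray. Outer diameter 36 mm at the bottom, a cone (20 degrees half angle) to 56 mm at 28 mm height, then almost straight to 60 mm at the rim; wall 3.5 mm. Grasp it 55 to 75 mm above its bottom. Origin: centre of the underside, z up along its axis.
- holder: Cup holder fixed on the tray: round dark steel housing, 90 mm outer, 80 mm inner diameter, 40 mm high, with a black rubber conical liner standing inside. Origin: centre of the housing's underside, on the tray's top; z up. The liner matches the tumbler's foot: an open cone 21 mm high, inner diameter 40 mm at its bottom, 55 mm at its mouth.
- holder_seat (a point): Fixed point on the housing's axis, 26 mm above its underside: the nominal place of the liner's bottom edge (a nested tumbler's underside is then 6 mm lower). The true liner stands up to 10 mm higher or lower and up to 3 mm off in x and in y, differently each time; this is not measured.
- holder_axis (a point): Point on the housing's axis at its top edge, 40 mm above the tray. The liner slides sideways at 1 N (3.5 mm either way), so it centres on the tumbler, and is sprung downwards, 10 N per mm, over 4 mm to a hard stop. A push of 10 to 13 N kept up half a second beds the glass. Pressure summed round the cone, up to 1.4 times the push, cracks it above 19 N.
- tray: Walnut armrest tray, 320 mm (its x) by 520 mm (its y), clamped over the sofa arm, fixed, with a 7 mm high lip round the edge. Origin: centre of its underside; its flat top is 58 mm above the origin. The shallow drawer beneath faces the robot, hangs open a little, and is not needed.
- remote: Grey TV remote, 42 x 150 x 16 mm, lying near the tray's front edge, long side along its own y. Origin: centre of its underside. Leave it alone.
- dish: White ceramic dish, 84 mm across, 26 mm high, near the tray's back edge. Origin: centre of its underside. Leave it alone.
- keyring: Steel key ring 35 mm across with two flat keys reaching about 63 mm from its origin (the ring's centre, on the underside), 5 mm thick, lying mid-tray. Leave it alone.
Mind the look-alikes: they are no part of the job. Leave any blue, pink or red look-alike of the tumbler alone.

How it is judged:
By the outcome, as a careful person would: the job done as asked, in the order asked, and still so for the second after the job is handed in, with the robot touching nothing.
It also fails if it takes over 51 s, if anything falls off the work surface, if the arm or the gripper's body presses on something with over 40 N, if the wrist force passes 120 N, or if a joint passes its speed limit or range.

## Working session

There is one attempt and no reset: what is moved stays moved. The work goes in short steps, Python scripts to look and compute and a tool call to move; the robot and the scene stay as the last step left them, time stands still between calls to the robot, and variables do not carry over. Pictures are saved under pics/ and viewed, about 8 in all and at most 12, crops included, and the job is handed in when it is done.

Besides the shell and the picture viewer there is one more tool, called after "Request:" by a JSON object that holds its "method" and its "body". apply_moves: Moves the arm, as the interface text tells. Its arguments: {"type":"object","properties":{"increments":{"type":"array"},"hand":{"type":"number"},"force":{"type":"number"}},"required":["increments"]}

```bash
mkdir -p pics; cat > h.py <<'E'
import numpy as np, cv2
from station import arm, optics, finder
from scipy.spatial.transform import Rotation as R
def T_wc(name, st=None):
    m=optics.camera_model(name)
    if 'world_to_cam' in m: return np.linalg.inv(np.array(m['world_to_cam'])),m
    st=st or arm.get_state(); T=np.eye(4); T[:3,:3]=R.from_euler('xyz',st['ee_rot']).as_matrix(); T[:3,3]=st['eef_pos']
    return T@np.array(m['T_tool_cam']),m
def K(m): return np.array([[m['fx'],0,m['cx']],[0,m['fy'],m['cy']],[0,0,1]]),np.array(m['dist_coeffs'])
def ray(name,px,st=None):
    T,m=T_wc(name,st);k,d=K(m)
    u=cv2.undistortPoints(np.array([[px]],float),k,d)[0,0]
    return T[:3,3],T[:3,:3]@np.array([u[0],-u[1],-1.])
def onz(name,px,z,st=None):
    o,d=ray(name,px,st); return o+d*(z-o[2])/d[2]
def proj(name,P,st=None):
    T,m=T_wc(name,st);k,d=K(m)
    c=(np.linalg.inv(T)@np.append(P,1))[:3]
    return cv2.projectPoints(np.array([[c[0],-c[1],-c[2]]]),np.zeros(3),np.zeros(3),k,d)[0][0,0]
def tri(obs):
    A=np.zeros((3,3));b=np.zeros(3)
    for o,d in obs:
        d=d/np.linalg.norm(d);M=np.eye(3)-np.outer(d,d);A+=M;b+=M@o
    return np.linalg.solve(A,b)
E
python3 - <<'E'
from h import *
np.set_printoptions(precision=4,suppress=True)
s=arm.get_state();print({k:np.round(v,3) for k,v in s.items()},arm.tips_ahead)
for c in ['scene','side','wrist']:
    f=optics.grab_frame(c);cv2.imwrite(f'pics/{c}0.png',f[:,:,::-1])
    print(c,T_wc(c)[0][:3,3])
    for n in ['tumbler','holder','tray','remote','dish','keyring']:
        for r in finder.landmark_of(c,n)[:4]: print(n,np.round(r['point'],1),round(r['conf'],2))
    for n in ['tumbler','holder']:
        for r in finder.find_in(c,n)[:4]: print(n,'box',np.round(r['box'],1),round(r['conf'],2))
a=cv2.imread('pics/scene0.png');b=cv2.imread('pics/side0.png')
print(arm.get_state()['t'])
E
```

```text
{'t': np.float64(0.0), 'q': array([ 1.603,  0.359,  0.011, -0.   , -1.224, -0.288]), 'qd': array([-0.001,  0.001, -0.001, -0.   , -0.001, -0.   ]), 'joint_efforts': array([ -0.001, -58.271,  29.306,   6.997,   0.007,  -0.   ]), 'eef_pos': array([0.171, 0.653, 0.237]), 'ee_rot': array([-3.141, -0.002, -1.827]), 'force': array([0.198, 0.224, 0.516]), 'moment': array([ 0.024, -0.045,  0.008]), 'width': np.float64(0.088)} 0.011
scene [ 0.8717 -0.3822  0.654 ]
tumbler [210.4 195.2] 0.96
tumbler [278.4 251.8] 0.94
tumbler [109.7 197.4] 0.74
tumbler [319.9 231.8] 0.64
holder [371.4 170.2] 0.73
tray [320.6 231.4] 0.67
remote [288.9 181.1] 0.67
dish [363.7 244.4] 0.88
keyring [325.2 211. ] 0.73
keyring [289.4 180.6] 0.29
tumbler box [196.6 152.6 230.2 200.3] 0.94
tumbler box [131.  183.  166.8 232.5] 0.8
tumbler box [ 87.9 157.3 116.8 204.6] 0.64
tumbler box [267.7 205.2 302.5 262.8] 0.59
holder box [352.1 146.1 399.6 191.2] 0.78
side [ 0.2947 -0.6259  0.6142]
tumbler [158.7 338.4] 0.93
tumbler [226.9 301.6] 0.77
tumbler [216.1 240.4] 0.77
tumbler [327.6 204.3] 0.73
holder [272.8 130.1] 0.6
tray [299.6 184.3] 0.79
remote [259.9 174.4] 0.62
dish [336.1 163.3] 0.66
dish [327.9 202.5] 0.43
keyring [301.3 169.2] 0.76
tumbler box [206.4 258.6 242.4 308.7] 0.78
tumbler box [130.4 292.8 169.4 342.8] 0.7
tumbler box [200.  197.8 232.1 245.1] 0.65
tumbler box [316.8 159.2 353.5 206.7] 0.57
holder box [260.9 112.1 292.5 137.4] 0.63
wrist [0.2342 0.6365 0.3856]
1.35
```

View pics/scene0.png

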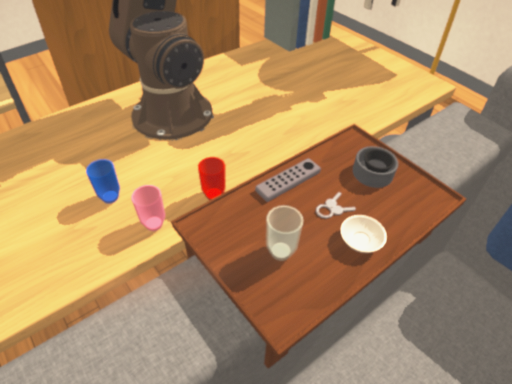

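View pics/side0.png

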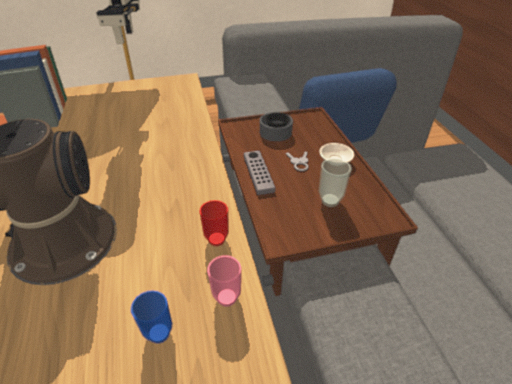

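The clear tumbler is at scene (283,233) and side (334,182), on the tray. Blue (104,182), pink (149,207) and red (212,178) in the scene view are look-alikes on the table. The clear one fits because the glass should be clear and on the tray. The holder is at scene (375,168).

```bash
python3 - <<'E'
from h import *
np.set_printoptions(precision=4,suppress=True)
obs={'tumbler':((278.4,251.8),(327.6,204.3)),'holder':((371.4,170.2),(272.8,130.1)),'tray':((320.6,231.4),(299.6,184.3)),'remote':((288.9,181.1),(259.9,174.4)),'dish':((363.7,244.4),(336.1,163.3)),'key':((325.2,211),(301.3,169.2))}
for n,(a,b) in obs.items():
    p=tri([ray('scene',a),ray('side',b)]); print(n,p,proj('scene',p)-a,proj('side',p)-b)
a=cv2.imread('pics/scene0.png')[190:290,230:330];b=cv2.imread('pics/scene0.png')[125:225,330:430]
cv2.imwrite('pics/crop0.png',np.hstack([cv2.resize(x,None,fx=4,fy=4,interpolation=cv2.INTER_CUBIC) for x in (a,b)]))
E
```

```text
tumbler [ 0.5894 -0.0975  0.0716] [-0.2075  0.4926] [-0.2429 -0.3764]
holder [0.5516 0.2028 0.0824] [ 0.2673 -0.7891] [0.282  0.6069]
tray [0.5765 0.0343 0.0204] [ 0.3623 -0.9614] [0.4307 0.7332]
remote [0.4693 0.0312 0.0791] [-0.3247  0.9001] [-0.3935 -0.7634]
dish [0.6718 0.0449 0.0661] [-0.2281  0.5918] [-0.2372 -0.4127]
key [0.5737 0.036  0.0741] [-0.6598  1.7151] [-0.708  -1.3277]
```

View pics/crop0.png

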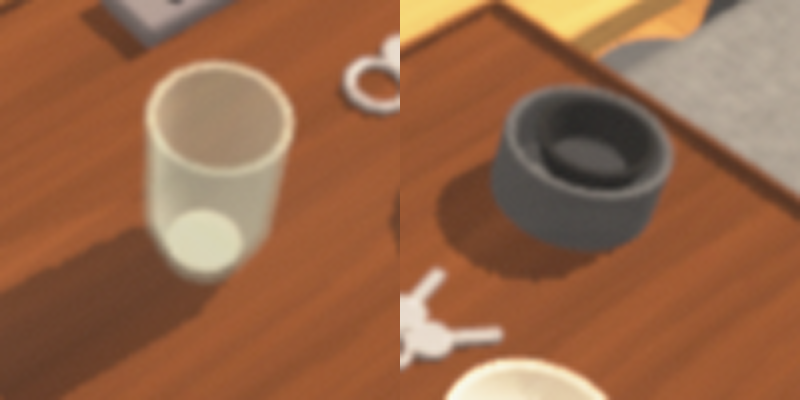

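The crop confirms the clear glass on the tray at about (0.589, -0.098), and the holder at about (0.552, 0.203). The tray top is at roughly z 0.075. Next I move over them for a close look.

Request:
{"method": "apply_moves", "body": {"increments": [0,0,0.035,0,0,0,0.022,-0.03,0.005,0,0,0,0.022,-0.03,0.005,0,0,0,0.022,-0.03,0.005,0,0,0,0.022,-0.03,0.005,0,0,0,0.022,-0.03,0.005,0,0,0,0.022,-0.03,0.005,0,0,0,0.022,-0.03,0.005,0,0,0,0.022,-0.03,0.005,0,0,0,0.022,-0.03,0.005,0,0,0,0.022,-0.03,0,0,0,0,0.022,-0.03,0,0,0,0,0.022,-0.03,0,0,0,0,0.022,-0.03,0,0,0,0,0.022,-0.03,0,0,0,0,0.022,-0.03,0,0,0,0,0.01,-0.03,0,0,0,0,0,0,0,0,0,0,0,0,0,0,0,0], "hand": 0}}

```text
t: 2.93
eef_pos: [0.5203, 0.1479, 0.3219]
ee_rot: [-3.135, 0.005, -1.822]
force: [0.2, 0.4, 0.1]
width: 0.0877
```

```bash
python3 - <<'E'
from h import *
np.set_printoptions(precision=4,suppress=True)
s=arm.get_state();f=optics.grab_frame('wrist');cv2.imwrite('pics/wrist1.png',f[:,:,::-1])
print(s['eef_pos'],s['q'],s['ee_rot'])
print(np.array(optics.camera_model('wrist')['T_tool_cam']))
for n in ['tumbler','holder','dish','keyring','holder_axis','holder_seat']:
    for r in finder.landmark_of('wrist',n)[:2]:
        p=r['point']; z={'holder_axis':.116,'holder_seat':.102}.get(n,.077)
        print(n,np.round(p,1),round(r['conf'],2),onz('wrist',p,z,s))
E
```

```text
[0.5203 0.1479 0.3219] [ 0.641   0.0868 -0.1519  0.0021 -1.3245  0.6784] [-3.1352  0.0046 -1.8217]
[[ 1.     -0.0002  0.0007 -0.0001]
 [-0.     -0.9689 -0.2474 -0.0655]
 [ 0.0007  0.2474 -0.9689 -0.148 ]
 [ 0.      0.      0.      1.    ]]
tumbler [431.   61.8] 0.67 [ 0.5949 -0.0928  0.077 ]
tumbler [503.5 210.8] 0.47 [ 0.3739 -0.1724  0.077 ]
holder [212.4 146.1] 0.79 [0.5607 0.1994 0.077 ]
dish [318.4  26.8] 0.62 [0.667  0.0358 0.077 ]
dish [203.7 152.5] 0.19 [0.5556 0.2128 0.077 ]
keyring [334.  105.7] 0.97 [0.5717 0.0359 0.077 ]
keyring [203.7 153.3] 0.75 [0.5546 0.2131 0.077 ]
holder_axis [204.4 155.2] 0.74 [0.555  0.2048 0.116 ]
holder_seat [205.6 154.4] 0.55 [0.5545 0.206  0.102 ]
```

View pics/wrist1.png

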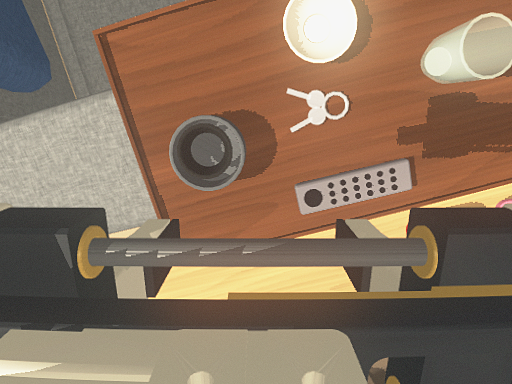

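This view shows the holder at (207,152), the clear tumbler at the upper right with its foot at (438,62), the keys at (322,107), the dish at (320,25) and the remote at (355,187). I'll move towards the tumbler for a near view.

Request:
{"method": "apply_moves", "body": {"increments": [0,-0.04,0,0,0,0,0,-0.04,0,0,0,0,0,-0.04,0,0,0,0,0,-0.04,0,0,0,0,0,-0.04,0,0,0,0,0,-0.04,0,0,0,0,0,-0.03,0,0,0,0,0,0,0,0,0,0,0,0,0,0,0,0]}}

```text
t: 4.03
eef_pos: [0.5175, -0.1218, 0.3222]
ee_rot: [-3.134, 0.005, -1.799]
force: [1.0, 0.6, -0.1]
width: 0.0877
```

```bash
cat > fit.py <<'E'
from h import *
from scipy.optimize import minimize
import sys,json
def mask(img,c,rad):
    hsv=cv2.cvtColor(img,cv2.COLOR_BGR2HSV); m=(hsv[:,:,1]<115).astype(np.uint8)
    z=np.zeros_like(m);cv2.circle(z,(int(c[0]),int(c[1])),int(rad),1,-1);m&=z
    m=cv2.morphologyEx(m,cv2.MORPH_OPEN,np.ones((3,3),np.uint8))
    n,l,st,ce=cv2.connectedComponentsWithStats(m)
    k=1+np.argmax(st[1:,4]); m=(l==k).astype(np.uint8)
    cs,_=cv2.findContours(m,0,2);h=cv2.convexHull(max(cs,key=cv2.contourArea));return h[:,0].astype(float),m
th=np.linspace(0,2*np.pi,48,endpoint=False)
PROF={'tumbler':[(.018,0),(.028,.028),(.030,.095)],'holder':[(.045,0),(.045,.040)]}
def pts(name,x,y,z): return np.array([[x+r*np.cos(t),y+r*np.sin(t),z+h] for r,h in PROF[name] for t in th])
def projN(T,m,P):
    k,d=K(m);c=(np.linalg.inv(T)@np.c_[P,np.ones(len(P))].T)[:3].T
    return cv2.projectPoints(c*[1,-1,-1],np.zeros(3),np.zeros(3),k,d)[0][:,0]
def fit(name,cams,x0,fixz=None):
    # cams: list of (T,m,hull)
    def res(p):
        p=p if fixz is None else [*p,fixz]
        out=[]
        for T,m,H in cams:
            h=cv2.convexHull(projN(T,m,pts(name,*p)).astype(np.float32))
            out+= [cv2.pointPolygonTest(h,(float(a),float(b)),True) for a,b in H]
        return np.array(out)
    f=lambda p: np.mean(np.minimum(np.abs(res(p)),4)**2)
    r=minimize(f,x0 if fixz is None else x0[:2],method='Nelder-Mead',options=dict(xatol=1e-5,fatol=1e-4,initial_simplex=None))
    return r.x,r.fun**.5
E
python3 - <<'E'
from fit import *
np.set_printoptions(precision=4,suppress=True)
s=arm.get_state();f=optics.grab_frame('wrist')[:,:,::-1].copy();cv2.imwrite('pics/wrist2.png',f)
print(s['eef_pos'],s['ee_rot'])
s1=dict(eef_pos=[.5203,.1479,.3219],ee_rot=[-3.1352,.0046,-1.8217])
sc=cv2.imread('pics/scene0.png');sd=cv2.imread('pics/side0.png');w1=cv2.imread('pics/wrist1.png')
cand={'tumbler':[('scene',sc,(284,232),45,None),('side',sd,(334,184),30,None),('wrist',f,None,75,s)],
'holder':[('scene',sc,(376,168),30,None),('side',sd,(276,126),22,None),('wrist',w1,(207,152),48,s1)]}
g={'tumbler':[.59,-.097,.076],'holder':[.553,.204,.076]}
vis=[]
for n,L in cand.items():
    cams=[]
    for c,im,ce,rad,st in L:
        T,m=T_wc(c,st)
        if ce is None: ce=proj(c,np.array([.59,-.097,.12]),st);print('at',ce)
        H,mk=mask(im,ce,rad);cams.append((T,m,H))
        v=im.copy();cv2.polylines(v,[H.astype(int)],True,(0,255,0),1);x,y=map(int,ce);x=min(max(x,80),432);y=min(max(y,80),304);vis.append(cv2.resize(v[y-80:y+80,x-80:x+80],(260,260)))
        x,e=fit(n,[cams[-1]],g[n],.076);print(n,c,'z=.076',x,e)
    x,e=fit(n,cams,g[n]);print(n,'all',x,e)
cv2.imwrite('pics/vis.png',np.vstack([np.hstack(vis[:3]),np.hstack(vis[3:])]))
E
```

```text
[ 0.5175 -0.1218  0.3222] [-3.1337  0.0051 -1.7986]
tumbler scene z=.076 [ 0.5932 -0.0958] 0.24702878268936973
tumbler side z=.076 [ 0.5979 -0.0901] 1.7199884459750503
at [222.7297 115.9647]
tumbler wrist z=.076 [ 0.5936 -0.0954] 0.21334216514065985
tumbler all [ 0.5938 -0.0961  0.0795] 1.0063507940687597
holder scene z=.076 [0.5559 0.2027] 0.24820208947083422
holder side z=.076 [0.5572 0.2069] 2.5669385007831735
holder wrist z=.076 [0.5562 0.202 ] 0.22476613963948558
holder all [0.5564 0.2016 0.0776] 1.3094491586004904
```

View pics/vis.png

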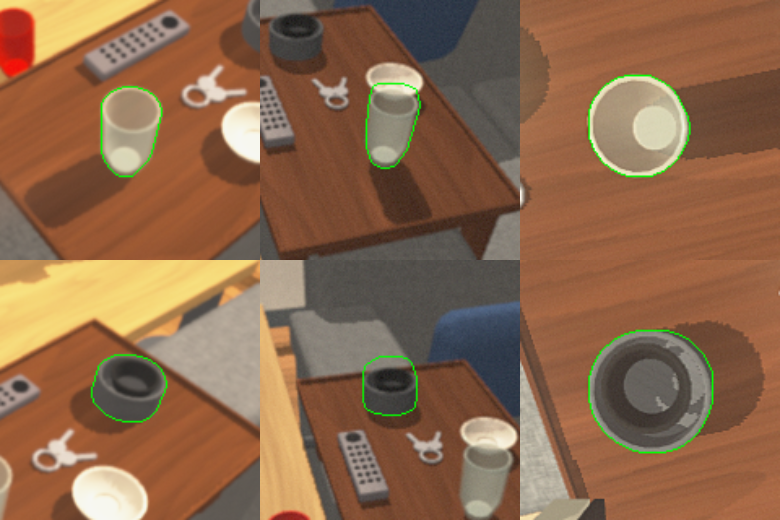

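Scene and wrist masks are clean and agree to 1 mm. The side masks are polluted, so I drop them and fit z from scene and wrist.

```bash
python3 - <<'E'
from fit import *
np.set_printoptions(precision=4,suppress=True)
s2=dict(eef_pos=[.5175,-.1218,.3222],ee_rot=[-3.1337,.0051,-1.7986])
s1=dict(eef_pos=[.5203,.1479,.3219],ee_rot=[-3.1352,.0046,-1.8217])
sc=cv2.imread('pics/scene0.png');w1=cv2.imread('pics/wrist1.png');w2=cv2.imread('pics/wrist2.png')
for n,A,B,g in [('tumbler',('scene',sc,(284,232),45,None),('wrist',w2,(223,116),75,s2),[.593,-.0955,.076]),('holder',('scene',sc,(376,168),30,None),('wrist',w1,(207,152),48,s1),[.556,.2023,.076])]:
    cams=[(*T_wc(c,st),mask(im,ce,r)[0]) for c,im,ce,r,st in (A,B)]
    print(n,fit(n,cams,g),'wrist only',fit(n,cams[1:],g),'z.078',fit(n,cams,g,.078))
# liner ellipse in the wrist image: inner floor & mouth
E
```

```text
tumbler (array([ 0.5935, -0.0955,  0.0765]), np.float64(0.2608948967425338)) wrist only (array([ 0.5935, -0.0956,  0.0775]), np.float64(0.14395072991554342)) z.078 (array([ 0.5936, -0.0958]), np.float64(0.3595565635764861))
holder (array([0.5563, 0.2017, 0.0772]), np.float64(0.18477879578955753)) wrist only (array([0.5564, 0.2016, 0.0779]), np.float64(0.09949690607672702)) z.078 (array([0.5564, 0.2015]), np.float64(0.22699389799286576))
```

Request:
{"method": "apply_moves", "body": {"increments": [0.038,0.013,-0.01,-0.003,0.009,0,0.038,0.013,-0.01,0,0,0,0,0,-0.03,0,0,0,0,0,-0.03,0,0,0,0,0,-0.03,0,0,0,0,0,0,0,0,0,0,0,0,0,0,0], "hand": 0, "force": 30}}

```text
t: 4.67
eef_pos: [0.599, -0.0839, 0.2121]
ee_rot: [-3.134, 0.002, -1.786]
force: [0.3, -0.5, 1.6]
width: 0.0876
```

Request:
{"method": "apply_moves", "body": {"increments": [-0.005,-0.012,0,0,0.006,0,0,0,0,0,0,0,0,0,0,0,0,0]}}

```text
t: 4.92
eef_pos: [0.5952, -0.0942, 0.2162]
ee_rot: [-3.137, 0.001, -1.781]
force: [-0.0, 0.8, 0.1]
width: 0.0875
```

Request:
{"method": "apply_moves", "body": {"increments": [-0.002,-0.001,-0.025,0,0.003,0,0,0,-0.025,0,0,0,0,0,-0.02,0,0,0,0,0,-0.008,0,0,0,0,0,0,0,0,0,0,0,0,0,0,0]}}

```text
t: 5.42
eef_pos: [0.599, -0.0954, 0.1485]
ee_rot: [-3.121, 0.005, -1.78]
force: [0.1, -0.7, 0.7]
width: 0.0875
```

Request:
{"method": "apply_moves", "body": {"increments": [-0.005,0,-0.008,0,0.018,0,-0.002,0,-0.006,0,0.004,0,0,0,0,0,0,0,0,0,0,0,0,0]}}

```text
t: 5.75
eef_pos: [0.5938, -0.0953, 0.138]
ee_rot: [-3.138, 0.002, -1.78]
force: [-0.2, 0.8, 0.2]
width: 0.0878
```

Request:
{"method": "apply_moves", "body": {"increments": [0,0,-0.005,0,0.003,0,0,0,0,0,0,0]}}

```text
t: 5.92
eef_pos: [0.5942, -0.0953, 0.1333]
ee_rot: [-3.14, 0.001, -1.78]
force: [0.2, 0.5, -0.9]
width: 0.0877
```

Request:
{"method": "apply_moves", "body": {"increments": [0,0,0,0,0,0,0,0,0,0,0,0,0,0,0,0,0,0,0,0,0,0,0,0,0,0,0,0,0,0,0,0,0,0,0,0,0,0,0,0,0,0,0,0,0,0,0,0], "hand": 1, "force": 30}}

```text
t: 6.58
eef_pos: [0.5945, -0.0954, 0.1335]
ee_rot: [-3.14, 0.001, -1.78]
force: [-0.1, -0.0, -0.3]
width: 0.0579
```

It is gripped at 57.9 mm wide, and 58.2 mm is expected at this height. Lifting.

Request:
{"method": "apply_moves", "body": {"increments": [0,0,0.01,0,0,0,0,0,0.02,0,0,0,0,0,0.025,0,0,0,0,0,0.025,0,0,0,0,0,0.02,0,0,0,0,0,0,0,0,0,0,0,0,0,0,0]}}

```text
t: 7.17
eef_pos: [0.5914, -0.0954, 0.239]
ee_rot: [3.138, 0.0, -1.781]
force: [-1.1, 0.7, -1.6]
width: 0.0583
```

Request:
{"method": "apply_moves", "body": {"increments": [-0.003,0.015,0,0,0,0,-0.003,0.025,0,0,0,0,-0.003,0.03,0,0,0,0,-0.003,0.03,0,0,0,0,-0.003,0.03,0,0,0,0,-0.003,0.03,0,0,0,0,-0.003,0.03,0,0,0,0,-0.003,0.03,0,0,0,0,-0.003,0.025,0,0,0,0,-0.003,0.02,0,0,0,0,0,0.01,0,0,0,0,0,0,0,0,0,0,0,0,0,0,0,0]}}

```text
t: 8.25
eef_pos: [0.5519, 0.1894, 0.23]
ee_rot: [3.124, -0.008, -1.785]
force: [-0.9, -1.1, -1.4]
width: 0.0577
```

Request:
{"method": "apply_moves", "body": {"increments": [0.005,0.012,0,0.004,-0.017,0,0,0,0,0,0,0,0,0,0,0,0,0]}}

```text
t: 8.5
eef_pos: [0.5572, 0.2002, 0.2288]
ee_rot: [3.14, -0.001, -1.787]
force: [-0.3, 0.1, -2.1]
width: 0.0579
```

```bash
python3 - <<'E'
from h import *
s=arm.get_state();print(np.round(s['eef_pos'],4),np.round(s['ee_rot'],4),np.round(s['force'],2))
w=optics.grab_frame('wrist')[:,:,::-1];a=optics.grab_frame('scene')[:,:,::-1]
b=np.hstack([cv2.resize(a[60:240,280:460],(400,400),interpolation=2),cv2.resize(w[20:384,80:444],(400,400))])
cv2.imwrite('pics/over.png',b)
E
```

```text
[0.5572 0.2002 0.2288] [ 3.1402e+00 -1.1000e-03 -1.7868e+00] [-0.25  0.12 -2.08]
```

View pics/over.png

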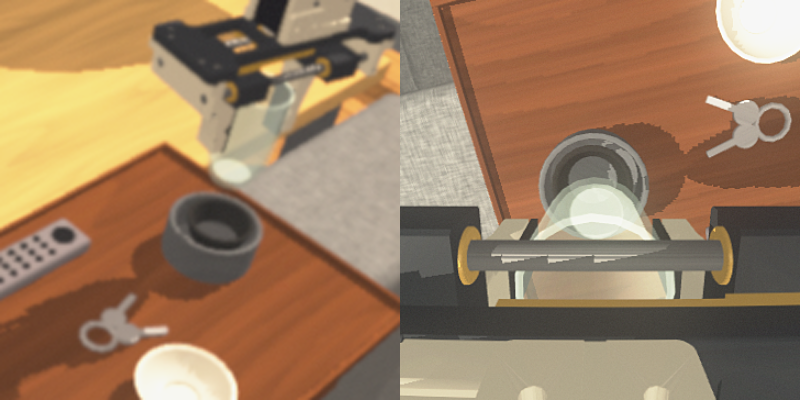

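The tumbler hangs upright over the holder, with the base at about (597,210) in the right-hand crop. Next I lower it to just above the housing.

Request:
{"method": "apply_moves", "body": {"increments": [0,0.002,-0.015,0,0,0,0,0,-0.015,0,0,0,0,0,-0.012,0,0,0,0,0,-0.005,0,0,0,0,0,0,0,0,0,0,0,0,0,0,0]}}

```text
t: 9.1
eef_pos: [0.5586, 0.1993, 0.1822]
ee_rot: [-3.141, 0.001, -1.791]
force: [-0.2, 0.3, -1.3]
width: 0.0579
```

```bash
python3 - <<'E'
from h import *
F=[]
for i in range(12):
    optics.grab_frame('scene');s=arm.get_state();F.append(s['force'])
print(s['t'],np.round(s['eef_pos'],4),np.round(s['ee_rot'],4),np.mean(F,0),np.std(F,0))
E
```

```text
9.7 [0.5585 0.1998 0.1821] [-3.1403e+00  1.4000e-03 -1.7904e+00] [ 1.25312401e-01  7.49295025e-04 -1.76224771e+00] [0.66754416 0.37783036 0.62754576]
```

Request:
{"method": "apply_moves", "body": {"increments": [-0.0015,0.002,-0.004,0,0.002,0,0,0,-0.004,0,0,0,0,0,-0.004,0,0,0,0,0,0,0,0,0]}}

```text
t: 10.03
eef_pos: [0.5567, 0.2022, 0.1689]
ee_rot: [3.141, 0.001, -1.79]
force: [0.2, 0.4, -2.0]
width: 0.0578
```

Request:
{"method": "apply_moves", "body": {"increments": [0,0,-0.0015,0,0,0,0,0,-0.0015,0,0,0,0,0,0,0,0,0]}}

```text
t: 10.28
eef_pos: [0.5566, 0.2021, 0.165]
ee_rot: [3.14, 0.0, -1.79]
force: [0.6, 0.1, -1.2]
width: 0.0581
```

Request:
{"method": "apply_moves", "body": {"increments": [0,0,-0.001,0,0,0,0,0,-0.001,0,0,0,0,0,0,0,0,0]}}

```text
t: 10.53
eef_pos: [0.5572, 0.2022, 0.1632]
ee_rot: [3.141, 0.001, -1.79]
force: [0.3, -0.7, -0.7]
width: 0.0579
```

Request:
{"method": "apply_moves", "body": {"increments": [0,0,-0.001,0,0,0,0,0,0,0,0,0]}}

```text
t: 10.7
eef_pos: [0.5574, 0.2023, 0.1624]
ee_rot: [-3.141, 0.001, -1.79]
force: [-0.1, 0.6, -1.4]
width: 0.0578
```

Request:
{"method": "apply_moves", "body": {"increments": [0,0,-0.001,0,0,0,0,0,0,0,0,0]}}

```text
t: 10.87
eef_pos: [0.5576, 0.2023, 0.1615]
ee_rot: [-3.141, 0.002, -1.79]
force: [0.9, -0.1, -1.7]
width: 0.0581
```

Request:
{"method": "apply_moves", "body": {"increments": [0,0,-0.0007,0,0,0,0,0,0,0,0,0]}}

```text
t: 11.03
eef_pos: [0.5578, 0.2023, 0.1609]
ee_rot: [-3.141, 0.002, -1.79]
force: [0.4, 0.2, -0.9]
width: 0.0577
```

Request:
{"method": "apply_moves", "body": {"increments": [0,0,-0.0007,0,0,0,0,0,0,0,0,0]}}

```text
t: 11.2
eef_pos: [0.558, 0.2024, 0.1603]
ee_rot: [-3.14, 0.002, -1.79]
force: [-0.3, -0.4, -0.6]
width: 0.0581
```

Request:
{"method": "apply_moves", "body": {"increments": [-0.001,-0.0005,-0.0008,0,0.002,0,0,0,0,0,0,0]}}

```text
t: 11.37
eef_pos: [0.5573, 0.202, 0.1597]
ee_rot: [3.142, 0.002, -1.79]
force: [1.0, -0.0, -0.8]
width: 0.0578
```

Request:
{"method": "apply_moves", "body": {"increments": [0,0,-0.0007,0,0,0,0,0,0,0,0,0]}}

```text
t: 11.53
eef_pos: [0.5574, 0.202, 0.1591]
ee_rot: [-3.141, 0.002, -1.79]
force: [1.3, -0.8, -1.1]
width: 0.0581
```

Request:
{"method": "apply_moves", "body": {"increments": [0,0,-0.0007,0,0,0,0,0,0,0,0,0]}}

```text
t: 11.7
eef_pos: [0.5575, 0.2021, 0.1584]
ee_rot: [-3.141, 0.002, -1.79]
force: [0.7, -0.3, -0.5]
width: 0.0578
```

Request:
{"method": "apply_moves", "body": {"increments": [0,0,-0.0007,0,0,0,0,0,0,0,0,0]}}

```text
t: 11.87
eef_pos: [0.5576, 0.2022, 0.1577]
ee_rot: [-3.141, 0.003, -1.79]
force: [0.4, -0.5, 0.3]
width: 0.0575
```

Request:
{"method": "apply_moves", "body": {"increments": [0,0,-0.0007,0,0,0,0,0,0,0,0,0]}}

```text
t: 12.03
eef_pos: [0.5577, 0.2022, 0.157]
ee_rot: [-3.141, 0.003, -1.79]
force: [1.1, -0.2, -0.7]
width: 0.0581
```

Request:
{"method": "apply_moves", "body": {"increments": [-0.0005,0,-0.0007,0,0,0,0,0,0,0,0,0]}}

```text
t: 12.2
eef_pos: [0.5573, 0.2023, 0.1563]
ee_rot: [-3.141, 0.003, -1.79]
force: [1.1, 0.5, -1.4]
width: 0.0582
```

Request:
{"method": "apply_moves", "body": {"increments": [0,0,-0.0007,0,0,0,0,0,0,0,0,0]}}

```text
t: 12.37
eef_pos: [0.5573, 0.2023, 0.1556]
ee_rot: [-3.141, 0.003, -1.789]
force: [0.5, 0.5, -0.7]
width: 0.0584
```

Request:
{"method": "apply_moves", "body": {"increments": [0,0,-0.0007,0,0,0,0,0,0,0,0,0]}}

```text
t: 12.53
eef_pos: [0.5573, 0.2024, 0.1548]
ee_rot: [-3.141, 0.003, -1.789]
force: [-0.4, -0.3, -0.7]
width: 0.0584
```

Request:
{"method": "apply_moves", "body": {"increments": [0,0,-0.0007,0,0,0,0,0,0,0,0,0]}}

```text
t: 12.7
eef_pos: [0.5573, 0.2024, 0.1541]
ee_rot: [-3.14, 0.003, -1.789]
force: [1.1, 0.2, -0.4]
width: 0.0582
```

Request:
{"method": "apply_moves", "body": {"increments": [0,0,-0.0007,0,0.001,0,0,0,0,0,0,0]}}

```text
t: 12.87
eef_pos: [0.5576, 0.2025, 0.1536]
ee_rot: [-3.141, 0.003, -1.789]
force: [0.5, -0.1, 1.4]
width: 0.0578
```

Request:
{"method": "apply_moves", "body": {"increments": [0,0,-0.0006,0,0,0,0,0,0,0,0,0]}}

```text
t: 13.03
eef_pos: [0.5578, 0.2025, 0.1535]
ee_rot: [-3.14, 0.003, -1.789]
force: [-0.5, -0.5, 2.7]
width: 0.0578
```

Request:
{"method": "apply_moves", "body": {"increments": [0,0,-0.0006,0,0,0,0,0,0,0,0,0]}}

```text
t: 13.2
eef_pos: [0.558, 0.2025, 0.1534]
ee_rot: [-3.14, 0.003, -1.789]
force: [0.9, -0.4, 2.8]
width: 0.0578
```

Contact came at about z = 0.154, as expected for a nominal seat. Now I build up force gently.

Request:
{"method": "apply_moves", "body": {"increments": [0,0,-0.0008,0,0,0]}}

```text
t: 13.28
eef_pos: [0.5581, 0.2025, 0.1529]
ee_rot: [-3.14, 0.004, -1.789]
force: [0.1, -0.7, 4.9]
width: 0.0583
```

Request:
{"method": "apply_moves", "body": {"increments": [0,0,-0.0008,0,0,0]}}

```text
t: 13.37
eef_pos: [0.5584, 0.2025, 0.1526]
ee_rot: [-3.139, 0.004, -1.789]
force: [-0.7, 0.1, 8.1]
width: 0.0581
```

Request:
{"method": "apply_moves", "body": {"increments": [0,0,-0.0008,0,0,0]}}

```text
t: 13.45
eef_pos: [0.5587, 0.2026, 0.1525]
ee_rot: [-3.138, 0.004, -1.788]
force: [-1.3, -0.2, 7.2]
width: 0.0581
```

Request:
{"method": "apply_moves", "body": {"increments": [-0.0004,0,-0.0009,0,0.001,0]}}

```text
t: 13.53
eef_pos: [0.5588, 0.2029, 0.1525]
ee_rot: [-3.138, 0.005, -1.788]
force: [-0.9, -0.1, 8.4]
width: 0.0578
```

Request:
{"method": "apply_moves", "body": {"increments": [-0.0004,0,-0.0009,0,0.001,0]}}

```text
t: 13.62
eef_pos: [0.5589, 0.2031, 0.1526]
ee_rot: [-3.137, 0.006, -1.788]
force: [-0.3, -0.3, 8.3]
width: 0.0578
```

Request:
{"method": "apply_moves", "body": {"increments": [-0.0004,-0.0003,-0.0011,-0.002,0.002,0]}}

```text
t: 13.7
eef_pos: [0.559, 0.203, 0.1525]
ee_rot: [-3.138, 0.004, -1.787]
force: [-1.3, 0.5, 8.6]
width: 0.0578
```

Request:
{"method": "apply_moves", "body": {"increments": [-0.0004,-0.0003,-0.0011,-0.002,0.002,0]}}

```text
t: 13.78
eef_pos: [0.5592, 0.2031, 0.1525]
ee_rot: [-3.138, 0.003, -1.787]
force: [-1.9, -0.8, 8.6]
width: 0.0576
```

Request:
{"method": "apply_moves", "body": {"increments": [-0.0004,-0.0003,-0.0011,-0.002,0.002,0]}}

```text
t: 13.87
eef_pos: [0.5594, 0.2031, 0.1524]
ee_rot: [-3.138, 0.002, -1.786]
force: [-0.9, 1.8, 8.2]
width: 0.0579
```

Request:
{"method": "apply_moves", "body": {"increments": [-0.001,-0.0004,-0.0013,-0.001,0.001,0]}}

```text
t: 13.95
eef_pos: [0.5591, 0.2032, 0.1523]
ee_rot: [-3.137, 0.002, -1.786]
force: [-0.4, -0.1, 10.6]
width: 0.0576
```

Request:
{"method": "apply_moves", "body": {"increments": [-0.001,-0.0004,-0.0014,-0.001,0.001,0]}}

```text
t: 14.03
eef_pos: [0.559, 0.2032, 0.1523]
ee_rot: [-3.136, 0.002, -1.785]
force: [-1.1, -0.8, 10.3]
width: 0.0583
```

Request:
{"method": "apply_moves", "body": {"increments": [-0.001,-0.0004,-0.0014,-0.001,0.001,0]}}

```text
t: 14.12
eef_pos: [0.5589, 0.2032, 0.1522]
ee_rot: [-3.134, 0.002, -1.785]
force: [-0.3, -0.5, 10.0]
width: 0.058
```

The reading is about 10.3 N; with the 1.8 N tumbler weight that is about 12 N on the liner. I hold this.

Request:
{"method": "apply_moves", "body": {"increments": [-0.0008,-0.0004,-0.0014,0,0.002,0,-0.0008,-0.0004,-0.0014,0,0.002,0]}}

```text
t: 14.28
eef_pos: [0.5591, 0.2032, 0.1523]
ee_rot: [-3.134, 0.004, -1.784]
force: [-0.0, 0.0, 10.2]
width: 0.0579
```

Request:
{"method": "apply_moves", "body": {"increments": [-0.0008,-0.0004,-0.0014,0,0.002,0,-0.0008,-0.0004,-0.0014,0,0.002,0]}}

```text
t: 14.45
eef_pos: [0.5591, 0.2031, 0.1523]
ee_rot: [-3.134, 0.006, -1.783]
force: [-0.8, -0.6, 10.5]
width: 0.0577
```

Request:
{"method": "apply_moves", "body": {"increments": [-0.0008,-0.0004,-0.0014,0,0.002,0,-0.0008,-0.0004,-0.0014,0,0.002,0]}}

```text
t: 14.62
eef_pos: [0.5592, 0.203, 0.1523]
ee_rot: [-3.134, 0.007, -1.782]
force: [-0.5, -0.5, 9.9]
width: 0.0579
```

Request:
{"method": "apply_moves", "body": {"increments": [-0.0008,-0.0004,-0.0014,0,0.002,0,-0.0008,-0.0004,-0.0014,0,0.002,0]}}

```text
t: 14.78
eef_pos: [0.5592, 0.2029, 0.1522]
ee_rot: [-3.134, 0.009, -1.781]
force: [-0.3, -0.7, 10.8]
width: 0.0579
```

The push held for about 0.85 s at 11.5 to 12.5 N on the liner. Now I unload, straighten the tool and release.

Request:
{"method": "apply_moves", "body": {"increments": [0,0,0,-0.006,0.007,0,0,0,0.0003,-0.003,0.003,0,0,0,0.0003,0,0,0,0,0,0.0002,0,0,0]}}

```text
t: 15.12
eef_pos: [0.5588, 0.2032, 0.1533]
ee_rot: [3.141, -0.001, -1.781]
force: [0.6, -0.6, 0.9]
width: 0.058
```

Request:
{"method": "apply_moves", "body": {"increments": [0,0,0.0003,-0.003,0.003,0,0,0,0.0003,0,0,0]}}

```text
t: 15.28
eef_pos: [0.5588, 0.2033, 0.1535]
ee_rot: [3.139, -0.004, -1.781]
force: [0.8, 0.7, 0.8]
width: 0.058
```

Request:
{"method": "apply_moves", "body": {"increments": [0,0,0,0,0,0,0,0,0,0,0,0,0,0,0,0,0,0,0,0,0,0,0,0,0,0,0,0,0,0,0,0,0,0,0,0,0,0,0,0,0,0,0,0,0,0,0,0], "hand": 0}}

```text
t: 15.95
eef_pos: [0.5574, 0.2025, 0.152]
ee_rot: [3.136, -0.007, -1.782]
force: [-0.5, 0.1, 0.3]
width: 0.0874
```

Request:
{"method": "apply_moves", "body": {"increments": [0,0,0.01,0,0,0,0,0,0.02,0,0,0,0,0,0.025,0,0,0,0,0,0.03,0,0,0,0,0,0.03,0,0,0,0,0,0.03,0,0,0,-0.03,0,0.01,0,0,0,-0.03,-0.02,0,0,0,0,0,0,0,0,0,0,0,0,0,0,0,0]}}

```text
t: 16.78
eef_pos: [0.4939, 0.1797, 0.3205]
ee_rot: [3.138, -0.007, -1.782]
force: [0.5, 0.1, 0.4]
width: 0.0877
```

```bash
python3 - <<'E'
from fit import *
np.set_printoptions(precision=4,suppress=True)
s=arm.get_state();print(s['t'],s['eef_pos'],s['ee_rot'],s['force'])
w=optics.grab_frame('wrist')[:,:,::-1];a=optics.grab_frame('scene')[:,:,::-1];d=optics.grab_frame('side')[:,:,::-1]
for n,i in zip(['wf','sf','df'],[w,a,d]): cv2.imwrite(f'pics/{n}.png',i)
P=pts('tumbler',.5575,.203,.096)
v=a.copy()
b=np.hstack([cv2.resize(x,(400,400),interpolation=2) for x in (a[90:270,260:440],d[60:220,200:360])])
cv2.imwrite('pics/fin.png',b)
for c,st in (('scene',None),('wrist',s)):
    print(c,proj(c,np.array([.5577,.2032,.096]),st),[ (np.round(r['point'],1),round(r['conf'],2)) for r in finder.landmark_of(c,'tumbler')])
E
```

```text
16.7833 [0.4939 0.1797 0.3205] [ 3.1375 -0.0065 -1.7823] [0.5005 0.1338 0.4037]
scene [375.4139 166.3479] [(array([152.2, 222.2]), 0.94), (array([111., 198.]), 0.94), (array([214.9, 195. ]), 0.84), (array([372.6, 165.4]), 0.68)]
wrist [226.23   120.1179] [(array([226. , 118.4]), 0.97), (array([428.8, 211.7]), 0.42), (array([342.2,  84.5]), 0.28)]
```

View pics/fin.png

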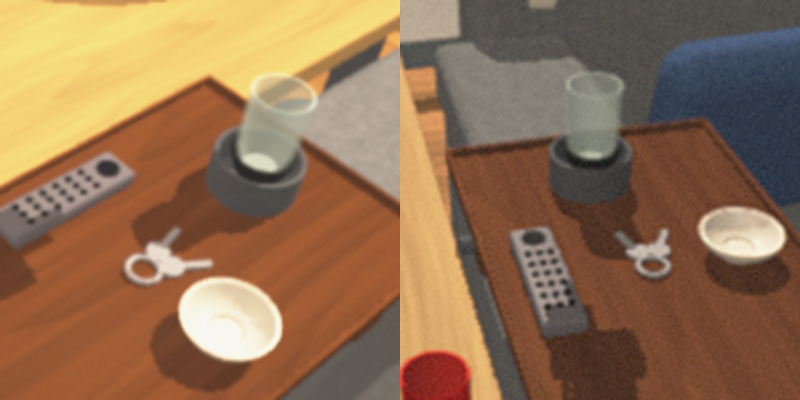

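The tumbler stands in the holder, and the remote, dish and keys look unmoved. One numeric check of uprightness and of how far anything shifted.

```bash
python3 - <<'E'
from h import *
from fit import pts,projN
np.set_printoptions(precision=4,suppress=True)
s=arm.get_state()
a=cv2.imread('pics/sf.png');w=cv2.imread('pics/wf.png');o=[]
for c,im,st in (('scene',a,None),('wrist',w,s)):
    T,m=T_wc(c,st);q=projN(T,m,pts('tumbler',.5577,.2030,.0968)).reshape(3,-1,2)
    ce=q.mean((0,1)).astype(int);x,y=np.clip(ce,[70,70],[442,314])
    v=cv2.resize(im[y-70:y+70,x-70:x+70],(400,400),interpolation=2)
    for k in q: cv2.polylines(v,[((k-[x-70,y-70])*400/140).astype(int)],True,(0,0,255),1)
    o.append(v)
cv2.imwrite('pics/chk.png',np.hstack(o))
old=cv2.imread('pics/scene0.png')
for n,(x0,y0,x1,y1) in dict(remote=(255,158,322,202),keys=(312,190,358,220),dish=(338,214,388,258)).items():
    p=cv2.matchTemplate(a[y0-6:y1+6,x0-6:x1+6],old[y0:y1,x0:x1],cv2.TM_CCOEFF_NORMED);_,v,_,l=cv2.minMaxLoc(p);print(n,v,np.array(l)-6)
E
```

```text
remote 0.9476653337478638 [0 0]
keys 0.9355799555778503 [0 0]
dish 0.9999213814735413 [0 0]
```

View pics/chk.png

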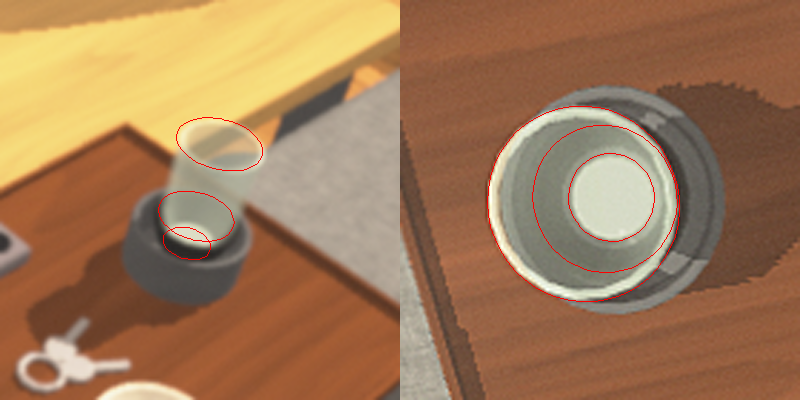

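The upright model's outlines match the glass in both views, so it is upright and seated. Handing in.

```bash
python3 -c "
from station import arm
print(arm.job_done(), arm.get_state()['t'])"
```

```text
the job is handed in; nothing more can be done
the job is handed in; nothing more can be done
```

The clear tumbler is standing upright in the cup holder and the job is handed in, at about 17 s on the robot's clock. I gripped it about 65 mm above its bottom with 30 N and lowered it until it met the liner at the nominal height. I pressed it down for about 0.85 s, then unloaded, let go and backed off.

- **Push:** the wrist read 9.9–10.8 N during the hold, noise included. Adding the tumbler's weight of about 1.8 N gives roughly 12 N on the liner. The highest value I saw was about 12.6 N, but I read the force only once or twice per 1/6 s, so a brief higher peak between readings can't be ruled out.
- **Seating:** outlines of an upright glass seated at the expected depth match the final scene and wrist pictures.
- **Other things:** template matching in the scene picture showed zero shift for the remote, keys and dish. The coloured look-alikes were never approached.
- **Weak points:** the side camera's outlines were polluted by the background, so I used only the scene and wrist cameras for positions. The tool drifted about 2 mm in x during the press, with side forces up to about 2 N (mostly under 1 N), and the liner slid along with it.

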